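Fit a fresh bayonet filter cartridge to the fume extractor

TASK

The fume extractor on the bench stands without its filter. Fit the fresh filter cartridge, the one with the green band, to the inlet on its sloping face: line its lugs up with the slots of the collar, push it in against the sprung seal and twist it clockwise to the stop, so that it stays locked when you let go. Leave the spent cartridge (red band) and the other things on the bench where they are.

Things in the scene. Friction and masses are not known exactly. Their poses are not given: they have to be found in the camera images.
- fresh_cartridge: Fresh filter cartridge: white fluted round body, GREEN band, pale filter face on top; 0.08 to 0.17 kg; stands upright, spigot down. Origin: centre of its lower end, z up its axis. Black spigot 43 mm diameter, z 0 to 18 mm (nose tapers to 38 mm over the first 5 mm); flange 62 mm diameter, z 18 to 24 mm; body to hold 57 mm diameter, z 24 to 60 mm.
- fresh_lug (a point): On the fresh cartridge, middle of the lug at the body's +x, 23 mm from the axis, z = 7 mm. Three such lugs, 120 degrees apart, each 10 mm wide, 4 mm thick (z 5 to 9 mm), reaching 27 mm from the axis. Yellow marks on the flange and yellow dots on the top rim stand over the lugs.
- spent_cartridge: Spent cartridge, already taken off: same shape, size and origin, but a RED band and a brown filter face. Leave it standing where it is.
- extractor: Solder-fume extractor, fixed: wedge-shaped cream housing, 170 mm wide, 128 mm high. Origin on the bench; from there it reaches 85 mm to its front (its own -x, turned 25 to 52 degrees to the right of the robot) and 140 mm to its back. The grey face slopes at 30 degrees, up towards the back, and carries the inlet.
- inlet: Inlet boss on the sloping face. Origin: centre of the mouth at the rim's top; z out along the axis (30 degrees from vertical, leaning to the front), x up the slope. The black collar stands 24 mm proud of the face: 72 mm outside, 47 mm bore, rim with three slots 15 mm wide, 120 degrees apart, yellow marks. Its clocking is NOT in this pose: one slot lies within 20 degrees of +x, either way.
- inlet_locked (a point): Fixed point on the inlet's axis 14 mm inside the mouth: where the cartridge's origin stands when locked. Off the slots the lugs ride on the rim with the cartridge's origin 5 mm inside the mouth; over the slots it drops in freely to 11 mm, where it meets the sprung seal. At 18 mm the flange meets the rim.
- gasket (a joint): Sprung sealing plate in the inlet: 0 at rest, grows as pushed in (m); 6 N plus 0.6 N per mm. Push the cartridge 16.5 to 18 mm in (5.5 to 7 mm here) to pass the ridge, twist clockwise as seen looking in, 36 to 56 degrees, to a hard stop; let go, and the seal lifts the lugs into pockets behind the ridge (3 mm here): locked. Not locked, the seal pushes it out again (0 mm here).
- dropper_bottle: Clear dropper bottle with a pointed white spout, 35 mm in diameter, 104 mm high; origin under its centre. Bystander. It stands beside the computer tower (0.5 m high, x over 0.47, y 0.2 to 0.45), which the arm must swing clear of.
- wick_reel: Small yellow reel of desoldering wick, 40 mm in diameter, 14 mm high; origin under its centre. Bystander.
- kapton_roll: Roll of amber tape, 64 mm in diameter, 12 mm high; origin under its centre. Bystander.
- ipa_bottle: White bottle with a blue-edged label, 53 mm in diameter, 134 mm high; origin under its centre. Bystander.

How it is judged:
On the way:
1. the fresh cartridge is pushed into the inlet until it has driven the sprung seal in (value of joint gasket above 0.004 m and distance between fresh_cartridge and inlet below 0.022 m), for 0.05 s.
At the end, for the whole second after the job is handed in: The fresh cartridge is locked in the inlet and let go: its origin 12.8 to 15.2 mm inside the mouth along the inlet's axis and at most 2.5 mm off it sideways, axes within 3.5 degrees, at rest (z of fresh_cartridge in the frame of inlet between -0.0152 and -0.0128 m and x of fresh_cartridge in the frame of inlet between -0.0025 and 0.0025 m and y of fresh_cartridge in the frame of inlet between -0.0025 and 0.0025 m and angle between the z axis of fresh_cartridge and the z axis of inlet, either way round below 0.06 rad and linear speed of fresh_cartridge below 0.01 m/s); the robot touches nothing.
It fails at once if the spent cartridge or another thing on the bench is shifted by more than 20 mm (distance of any of spent_cartridge, dropper_bottle, wick_reel, kapton_roll, ipa_bottle from where it was at the start of the episode above 0.02 m).
It also fails if it takes over 58 s, if anything falls off the work surface, if the arm or the gripper's body presses on something with over 40 N, if the wrist force passes 120 N, or if a joint passes its speed limit or range.

ROBOT

A 7-joint arm with a two-finger parallel gripper is mounted at the origin on a cart in front of the work surface, level with it; the furniture and walls round the work are solid. World frame = base frame: x ahead of the robot, y to its left, z up, the work surface at z = 0. Lengths are in m, angles in rad, forces in N, time in s.
With the tool pointing down it reaches from about 0.425 to 0.825 m from the base axis. Payload 3.6 kg.
Tool frame: the origin (TCP) lies on the centre line of the jaws, within the pads' length; the fingertips stand r.tip_extent ahead of it and the grasp point (between the pads) lies 5 mm behind it (r.tip_extent is the distance from the TCP to the fingertips, in m); z points along the fingers, y is the line along which they close (so a half turn about z gives the same grasp; the last joint's range is limited). The gripper opens to 93 mm and grips with 3 to 60 N. Pads are 15 mm wide; open, the fingers measure 128 mm over their backs; the gripper's body (75 mm by 188 mm) begins 65 mm behind the grasp point.
Start: joints at [1.155, 0.615, -0.013, 1.423, 0.008, 1.103, -0.04], TCP at [0.246, -0.601, 0.233] pointing down, gripper open.
Joint ranges: [-3.12, 3.12], [-0.3, 2.06], [-1.34, 1.32], [0.26, 2.42], [-1.36, 4.5], [0.01, 1.98], [-2.84, 2.84]. Speed limits (rad/s): [2.79, 2.79, 3.14, 3.14, 3.14, 3.14, 3.14].

INTERFACE

Orientations are given as a unit quaternion [x, y, z, w].
In Python, from plant import r, imaging, get_obs gives the robot as it stands (r), with the cameras (imaging) and the readings as plain functions.
- The arm moves only by the shell command python3 drive.py 'ROWS' [FORCE]. ROWS is rows parted by semicolons, their numbers by spaces, 1 to 8 of them, each of 7 numbers: dx, dy, dz in m, then a rotation vector rx, ry, rz in rad, then the finger opening in m; each row is the pose to reach, as a shift and turn from the pose commanded when the command began, along the tool's axes at that moment; what a row does not reach only later rows make up. A row lasts 1/8 s, in which the tool goes at most 0.0625 m and 0.188 rad, less where a joint would pass 70% of its speed; a pose out of reach is approached as far as the arm can. The fingers move at their own pace and stop on an object; FORCE is the grip in N (left out, the last holds). Time passes only in rows, so rows that do not move let the fingers close. It prints the time, the measured TCP pose, the force, the opening and the grip force at its end.
- get_obs(): the state, without advancing time (a new reading comes with each control period).
- imaging.get_image(name): name is "scene" or "top" or "wrist"; returns a dict with "img" (400x640x3 uint8, red, green, blue), "K" (3x3 intrinsics, pixels), "k1" (the pictures are not rectified: a ray, as slopes to the right and down, at radius r is drawn at 1 + k1 r^2 times it, then the intrinsics apply), "R" (3x3) and "t" (3): a world point X has camera coordinates R X + t. Camera axes: x right, y down, z forward; pixel columns grow to the right and rows downward; lengths in m; the calibration is good to about 2 mm. A picture is of the moment at which its call begins. There is no depth.
- r.close_job(): hands the job in; it is judged then, once.
The state is a dict: "time": time; "joints": joint angles; "joint_velocities": joint speeds; "tau": joint torques, N m; "eef_pos": TCP position; "orientation": TCP orientation; "ft_force": force on the tool from outside, world axes, zero at the start; "torque": the same for the moment, N m; "opening": finger opening in m; "grip_force": force on a finger pad.
Only numpy, scipy, OpenCV 4.12 (cv2) and the standard library are available. Lean on these libraries where they do the work, as an engineer would, in place of code of your own. Each camera call takes 0.05 s, during which the arm holds its last target. There are 200 camera calls.

## Working session

There is one attempt and no reset: what is moved stays moved. The work goes in short steps, Python scripts to look and compute and a shell command to move; the robot and the scene stay as the last step left them, time stands still between calls to the robot, and variables do not carry over. Pictures are saved under pics/ and viewed, at most 13 in all, crops included, and the job is handed in when it is done.

```bash
ls; mkdir -p pics; python3 - <<'E'
from plant import r, imaging, get_obs
import cv2,numpy as np
o=get_obs();print(o['time'],o['eef_pos'],o['orientation'],o['opening'],r.tip_extent,o['ft_force'])
for n in("scene","top","wrist"):
    d=imaging.get_image(n);np.savez(f"pics/{n}0.npz",**d);print(n,d['K'].tolist(),d['k1'],(-d['R'].T@d['t']).round(3),d['R'].round(2).tolist())
    cv2.imwrite(f"pics/{n}0.png",d['img'][:,:,::-1])
E
```

```text
drive.py
pics
plant.py
0.0 [ 0.24611772 -0.60077605  0.23149302] [ 9.81155121e-01  1.93217486e-01 -2.84109762e-04 -1.24547706e-03] 0.09314343227267319 0.014 [ 0.47004749 -0.6369774  -0.26952555]
scene [[487.39851293921663, 0.0, 316.34771447360595], [0.0, 487.39851293921663, 203.67027096073195], [0.0, 0.0, 1.0]] -0.061861256058964705 [-0.263  0.735  0.825] [[-0.66, -0.75, -0.02], [-0.42, 0.39, -0.82], [0.62, -0.53, -0.57]]
top [[406.95878877820167, 0.0, 314.93945613550585], [0.0, 406.95878877820167, 202.3685721151439], [0.0, 0.0, 1.0]] 0.00668407882305489 [0.302 0.049 1.092] [[-0.01, -1.0, -0.01], [-0.98, 0.01, -0.19], [0.19, 0.01, -0.98]]
wrist [[299.6175306495469, 0.0, 322.09470626206974], [0.0, 299.6175306495469, 205.04189771553834], [0.0, 0.0, 1.0]] -0.029315873606332317 [ 0.315 -0.572  0.384] [[0.38, -0.93, -0.0], [-0.89, -0.37, 0.27], [-0.25, -0.1, -0.96]]
```

View pics/top0.png

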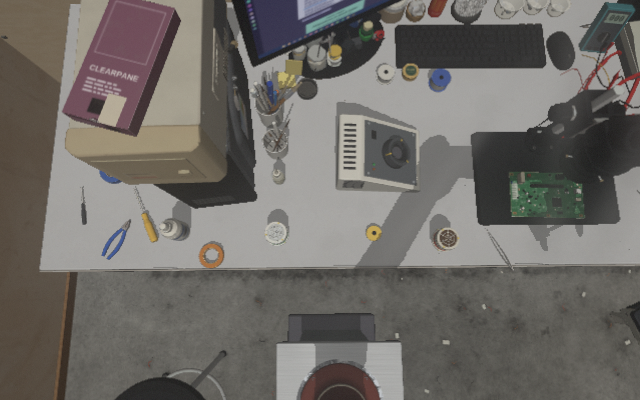

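View pics/scene0.png

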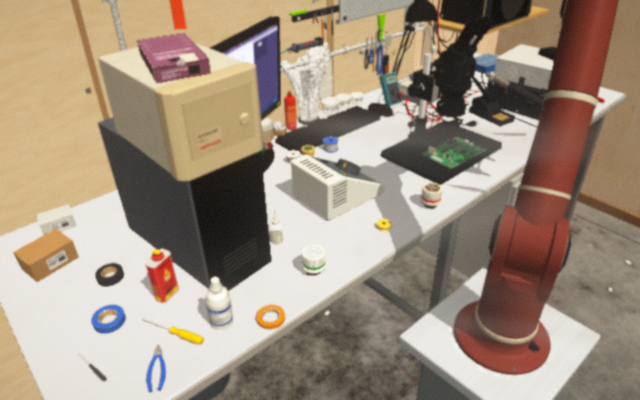

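The top view shows the fresh cartridge at about (276,233), the spent one at (446,238), and the extractor inlet at about (397,152). Reel, tape and bottles are standing clear of these. The scene view confirms the green band at (314,262) and the red one at (431,195).

```bash
cat > h.py <<'E'
import cv2,numpy as np
from scipy.spatial.transform import Rotation as Ro
def load(n): return dict(np.load(f"pics/{n}.npz"))
def snap(cam,name):
    from plant import r, imaging, get_obs
    d=imaging.get_image(cam);np.savez(f"pics/{name}.npz",**d);cv2.imwrite(f"pics/{name}.png",d['img'][:,:,::-1]);return d
def dist(d): return np.array([float(d['k1']),0,0,0,0])
def ray(d,uv):
    p=cv2.undistortPoints(np.array(uv,float).reshape(-1,1,2),d['K'],dist(d)).reshape(-1,2)
    v=np.c_[p,np.ones(len(p))]@d['R'];return -d['R'].T@d['t'],v/np.linalg.norm(v,axis=1)[:,None]
def onz(d,uv,z):
    c,v=ray(d,uv);return c+v*((z-c[2])/v[:,2:3])
def onplane(d,uv,p,n):
    c,v=ray(d,uv);return c+v*(((p-c)@n)/(v@n))[:,None]
def tri(*obs):
    A=np.zeros((3,3));b=np.zeros(3);L=[]
    for d,uv in obs:
        c,v=ray(d,[uv]);P=np.eye(3)-np.outer(v[0],v[0]);A+=P;b+=P@c;L.append((P,c))
    X=np.linalg.solve(A,b);return X,[np.linalg.norm(P@(X-c)) for P,c in L]
def proj(d,X):
    return cv2.projectPoints(np.array(X,float).reshape(-1,1,3),cv2.Rodrigues(d['R'])[0],d['t'],d['K'],dist(d))[0].reshape(-1,2)
def tool():
    from plant import r, imaging, get_obs
    o=get_obs();return np.array(o['eef_pos']),Ro.from_quat(o['orientation'])
E
python3 - <<'E'
from h import *
t=load('top0');s=load('scene0')
print(onz(t,[[276,233],[446,238],[374,233],[278,176],[211,255]],.06).round(3))
print(tri((t,(276,233)),(s,(314,251))))
print(tri((t,(446,238)),(s,(432,187))))
print(onz(t,[[397,152]],.09))
c=t['img'][100:210,320:440,::-1];c=cv2.resize(c,None,fx=5,fy=5,interpolation=cv2.INTER_CUBIC)
cv2.imwrite('pics/ext.png',c)
E
```

```text
[[ 0.425  0.156  0.06 ]
 [ 0.408 -0.274  0.06 ]
 [ 0.422 -0.093  0.06 ]
 [ 0.575  0.152  0.06 ]
 [ 0.371  0.32   0.06 ]]
(array([0.42474112, 0.155972  , 0.06117816]), [np.float64(0.0005332744915651787), np.float64(0.0005332744915651414)])
(array([ 0.40552802, -0.2746521 ,  0.06321559]), [np.float64(0.002208288484910206), np.float64(0.0022082884849101694)])
[[ 0.62668599 -0.15563917  0.09      ]]
```

View pics/ext.png

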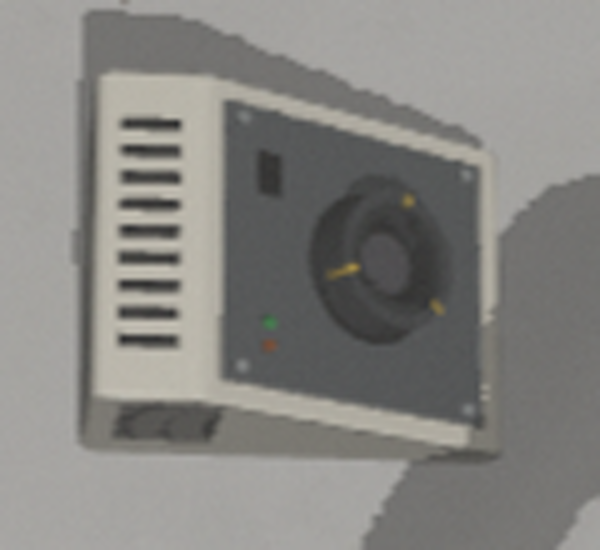

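The crop shows the grey face sloping down to the right, with the collar centre at about (380,260) in the crop. Its yellow slot marks are at (345,270), (408,200) and (437,307). I'll go there for a closer look with the wrist camera.

```bash
python3 drive.py '0.38 -0.27 -0.1 0 0 0.39 0.093;0.38 -0.27 -0.1 0 0 0.39 0.093;0.38 -0.27 -0.1 0 0 0.39 0.093;0.38 -0.27 -0.1 0 0 0.39 0.093;0.38 -0.27 -0.1 0 0 0.39 0.093;0.38 -0.27 -0.1 0 0 0.39 0.093;0.38 -0.27 -0.1 0 0 0.39 0.093;0.38 -0.27 -0.1 0 0 0.39 0.093'; python3 - <<'E'
from h import *
from plant import r, imaging, get_obs
d=snap('wrist','w1');print(get_obs()['joints'],-d['R'].T@d['t'],proj(d,[.627,-.156,.09]))
E
```

```text
time: 1.15
eef_pos: [0.4973, -0.2038, 0.3332]
orientation: [1.0, 0.002, 0.001, -0.001]
ft_force: [-0.1, -0.8, 0.0]
opening: 0.0936
grip_force: 0.0
[ 3.40639748e-01  3.52283306e-01 -1.38713406e-04  1.58536730e+00
 -6.93038895e-03  1.20094408e+00 -1.21645806e+00] [ 0.57175145 -0.2031712   0.48522969] [[284.41496681  75.23925273]]
```

View pics/w1.png

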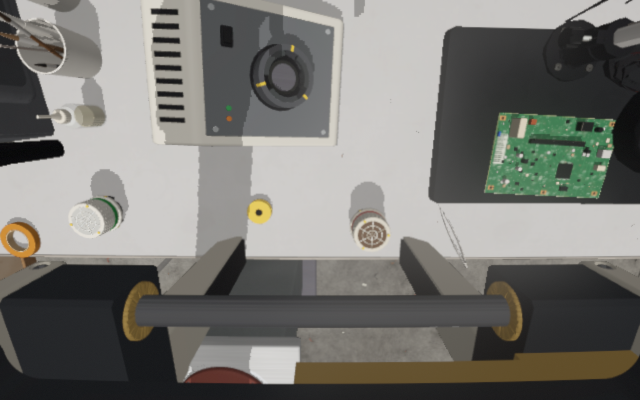

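The wrist picture shows the inlet at about (284,75) with slot marks at (292,48), (263,84) and (305,97), and the face screws at (211,6), (328,31), (210,129) and (326,129). The fresh cartridge is at (93,217) and the spent one at (371,231). I'll triangulate a first estimate of the plane.

```bash
python3 - <<'E'
from h import *
t=load('top0');w=load('w1');s=load('scene0')
# refine screws in w1: brightest near guesses
img=w['img'].astype(int)
P=[]
for (a,b) in zip([(369,123.4),(413.4,135),(368.4,173.2),(413.8,182)],[(211,6),(328,31),(210,129),(326,129)]):
    X,e=tri((t,a),(w,b));P.append(X);print(X.round(4),np.round(e,4))
P=np.array(P);c=P.mean(0);u,sv,vt=np.linalg.svd(P-c);n=vt[2]*np.sign(vt[2,2]);print(c,n,sv,np.degrees(np.arccos(n[2])))
hsv=cv2.cvtColor(w['img'],cv2.COLOR_RGB2HSV)
m=cv2.inRange(hsv,(18,110,100),(35,255,255));m[:,:240]=0;m[:,330:]=0;m[:30]=0;m[115:]=0
nn,l,st,ce=cv2.connectedComponentsWithStats(m);print(ce[1:],st[1:,4])
print(onplane(w,ce[1:],c+n*.024,n).round(4))
E
```

```text
[ 0.6927 -0.0824  0.122 ] [0.0002 0.0002]
[ 0.6866 -0.2098  0.0508] [0.0002 0.0002]
[ 0.5621 -0.0743  0.131 ] [0.0018 0.0018]
[ 0.5614 -0.2082  0.0316] [0.0001 0.0001]
[ 0.62569511 -0.14367031  0.08383093] [-0.05282819 -0.54831454  0.83460191] [0.15646231 0.12812706 0.01014086] 33.425591302219814
[[292.          48.        ]
 [260.62162162  83.83783784]
 [304.66666667  96.06666667]] [21 37 15]
[[ 0.6557 -0.1668  0.0993]
 [ 0.6137 -0.132   0.1195]
 [ 0.6029 -0.1805  0.087 ]]
```

```bash
python3 drive.py '0.01 0 0.04 0.17 0 0 0.093;0.02 0 0.08 0.34 0 0 0.093;0.03 0 0.11 0.52 0 0 0.093;0.04 0 0.12 0.52 0 0 0.093;0.04 0 0.12 0.52 0 0 0.093'; python3 - <<'E'
from h import *
d=snap('wrist','w2');print(proj(d,[.617,-.156,.105]))
E
```

```text
time: 1.82
eef_pos: [0.5366, -0.2059, 0.213]
orientation: [0.966, 0.001, 0.0, -0.257]
ft_force: [-0.1, 0.8, 0.3]
opening: 0.0931
grip_force: 0.0
[[334.9024471 114.4336099]]
```

View pics/w2.png

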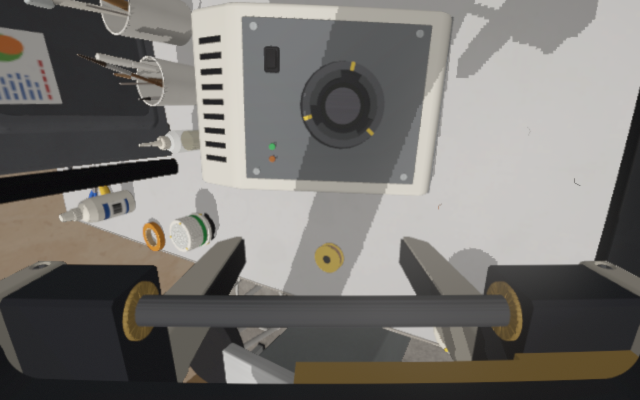

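The view is now almost along the axis: collar at about (342,104), slot marks at (353,66), (307,118) and (370,132), and screws at (253,26), (420,33), (256,171) and (403,177).

```bash
cat > scr.py <<'E'
from h import *
def blob(d,g,rad=5,bright=True):
    y,x=int(round(g[1])),int(round(g[0]));y0=max(y-rad,0);p=cv2.cvtColor(d['img'],cv2.COLOR_RGB2GRAY)[y0:y+rad+1,x-rad:x+rad+1].astype(float)
    w=np.clip(p-np.percentile(p,70)-12,0,None);yy,xx=np.mgrid[:p.shape[0],:p.shape[1]]
    return (x-rad+(w*xx).sum()/w.sum(),y0+(w*yy).sum()/w.sum())
def marks(d,box):
    h=cv2.cvtColor(d['img'],cv2.COLOR_RGB2HSV);m=cv2.inRange(h,(15,110,90),(35,255,255));k=np.zeros_like(m);x0,y0,x1,y1=box;k[y0:y1,x0:x1]=255
    n,l,st,ce=cv2.connectedComponentsWithStats(m&k);i=[j for j in range(1,n) if st[j,4]>=5];return ce[i]
E
python3 - <<'E'
from scr import *
t=load('top0');w=load('w1');v=load('w2')
G=[[(369,123.4),(413.4,135),(368.4,173.2),(413.8,182)],[(211,6),(328,31),(210,129),(326,129)],[(253,26),(420,33),(256,171),(403,177)]]
B=[[blob(d,g,r) for g in gs] for d,gs,r in zip((t,w,v),G,(2,4,5))]
print(np.round(B[1],1).tolist(),np.round(B[2],1).tolist())
for use in ([1,2],[0,1,2]):
    P=[]
    for i in range(4):
        X,e=tri(*[((t,w,v)[k],B[k][i]) for k in use]);P.append(X);print(X.round(4),np.round(e,4))
    P=np.array(P);c=P.mean(0);_,sv,vt=np.linalg.svd(P-c);n=vt[2]*np.sign(vt[2,2])
    up=P[0]+P[2]-P[1]-P[3];ac=P[0]+P[1]-P[2]-P[3]
    print('c',c.round(4),'n',n.round(3),'tilt',np.degrees(np.arccos(n[2])),'head n',np.degrees(np.arctan2(n[1],n[0])),'up hd',np.degrees(np.arctan2(up[1],up[0])),'slope',np.degrees(np.arcsin(up[2]/np.linalg.norm(up))),'ac',np.degrees(np.arctan2(ac[1],ac[0])),ac[2]/2)
m1=marks(w,(240,30,330,115));m2=marks(v,(290,50,390,150));print(m1.round(1),m2.round(1))
from itertools import product
for a,b in zip(sorted(m1.tolist(),key=lambda p:p[1]),sorted(m2.tolist(),key=lambda p:p[1])):
    X,e=tri((w,a),(v,b));print(X.round(4),np.round(e,4))
E
```

```text
[[nan, nan], [327.4, 31.3], [213.3, 128.6], [330.0, 129.2]] [[254.6, 25.6], [nan, nan], [255.9, 171.0], [403.2, 176.6]]
[nan nan nan] [nan nan]
[nan nan nan] [nan nan]
[ 0.5631 -0.0722  0.1164] [0.0007 0.0007]
[ 0.563  -0.2125  0.0789] [0.0008 0.0008]scr.py:5: RuntimeWarning: invalid value encountered in scalar divide
  return (x-rad+(w*xx).sum()/w.sum(),y0+(w*yy).sum()/w.sum())
Traceback (most recent call last):
numpy.linalg.LinAlgError: SVD did not converge
```

```bash
sed -i 's/w=np.clip.*;yy/m=np.median(p);w=np.clip(p-m-0.5*(p.max()-m),0,None);yy/' scr.py
python3 - <<'E'
from scr import *
w=load('w1');v=load('w2')
G=[[(211,6),(328,31),(210,129),(326,129)],[(253,26),(420,33),(256,171),(403,177)]]
B=[[blob(d,g,r) for g in gs] for d,gs,r in zip((w,v),G,(3,4))]
print(np.round(B,1).tolist())
P=[]
for i in range(4):
    X,e=tri((w,B[0][i]),(v,B[1][i]));P.append(X);print(X.round(4),np.round(e,4))
P=np.array(P);c=P.mean(0);_,sv,vt=np.linalg.svd(P-c);n=vt[2]*np.sign(vt[2,2])
up=P[0]+P[2]-P[1]-P[3];ac=P[0]+P[1]-P[2]-P[3]
print('c',c.round(4),'n',n.round(3),'tilt',np.degrees(np.arccos(n[2])),'head n',np.degrees(np.arctan2(n[1],n[0])),'up hd',np.degrees(np.arctan2(up[1],up[0])),'ac',np.degrees(np.arctan2(ac[1],ac[0])),ac[2]/2)
m1=marks(w,(240,30,330,115));m2=marks(v,(290,50,390,150));print(m1.round(1),m2.round(1))
for a,b in zip(sorted(m1.tolist(),key=lambda p:p[1]),sorted(m2.tolist(),key=lambda p:p[1])):
    X,e=tri((w,a),(v,b));print(X.round(4),np.round(e,4))
cr=np.vstack([cv2.resize(v['img'][50:160,280:400],None,fx=4,fy=4,interpolation=2)[:,:,::-1]]);cv2.imwrite('pics/c2.png',cr)
E
```

```text
[[[210.2, 6.2], [327.4, 31.4], [213.0, 128.2], [327.6, 129.7]], [[253.2, 25.5], [419.4, 32.9], [255.9, 171.0], [403.2, 176.6]]]
[ 0.6938 -0.0804  0.1186] [0. 0.]
[ 0.6879 -0.209   0.0455] [0.0002 0.0002]
[ 0.5633 -0.0719  0.1163] [0.0009 0.0009]
[ 0.5616 -0.2097  0.0689] [0.0003 0.0003]
c [ 0.6267 -0.1428  0.0873] n [ 0.061 -0.414  0.908] tilt 24.72056391190711 head n -81.57616788180218 up hd 88.36439295954821 ac -1.722639315973594 -0.010559481062697135
[[292.   48. ]
 [260.6  83.8]
 [304.7  96.1]] [[352.2  66.1]
 [306.8 117.1]
 [369.6 131.2]]
[ 0.6567 -0.1664  0.0943] [0.0001 0.0001]
[ 0.6148 -0.1301  0.1096] [0. 0.]
[ 0.6029 -0.1804  0.0841] [0.0002 0.0002]
```

View pics/c2.png

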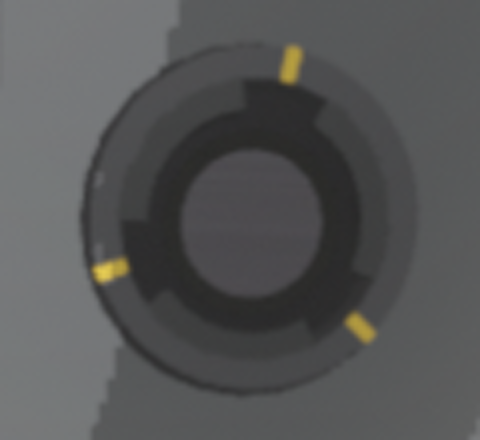

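The crop shows three slots and their marks clearly. The left mark is about 19° off the upslope direction, consistent with the text. I'll take two more viewpoints for a better baseline on the way to the cartridge.

```bash
python3 drive.py '0 0.05 0 0 0 0 0.093;0 0.1 0 0 0 0 0.093;0 0.1 0 0 0 0 0.093;0 0.1 0 0 0 0 0.093'; python3 -c "
from h import *
snap('wrist','w3')"; python3 drive.py '0 -0.06 -0.02 0 0 0 0.093;0 -0.12 -0.04 0 0 0 0.093;0 -0.18 -0.05 0 0 0 0.093;0 -0.2 -0.05 0 0 0 0.093;0 -0.2 -0.05 0 0 0 0.093;0 -0.2 -0.05 0 0 0 0.093'; python3 - <<'E'
from scr import *
snap('wrist','w4')
from scipy.optimize import least_squares
D=[load(f'w{i}') for i in (1,2,3,4)]
M=np.array([[.6567,-.1664,.0943],[.6148,-.1301,.1096],[.6029,-.1804,.0841]])
S=np.array([[.6938,-.0804,.1186],[.6879,-.209,.0530],[.5633,-.0719,.1163],[.5616,-.2097,.0580]])
obs=[]
for d in D:
    g=proj(d,M);x0,y0=(g.min(0)-12).astype(int);x1,y1=(g.max(0)+12).astype(int)
    mk=marks(d,(max(x0,0),max(y0,0),x1,y1))
    mk=np.array([mk[np.argmin(np.linalg.norm(mk-q,axis=1))] for q in g]);obs.append(mk);print(g.round(0).tolist(),mk.round(1).tolist())
    print(' scr pred',proj(d,S).round(0).tolist())
X=[tri(*[(d,o[i]) for d,o in zip(D,obs)]) for i in range(3)]
for x,e in X: print(x.round(4),np.round(e,4))
P=np.array([x for x,_ in X]);n=np.cross(P[1]-P[0],P[2]-P[0]);n*=np.sign(n[2])/np.linalg.norm(n)
print('marks n',n.round(3),'tilt',np.degrees(np.arccos(n[2])),'head',np.degrees(np.arctan2(n[1],n[0])),'c',P.mean(0).round(4),'r',np.linalg.norm(P-P.mean(0),axis=1))
def model(p):
    h=p[3];n=np.array([.5*np.cos(h),.5*np.sin(h),np.sqrt(.75)]);x=np.array([-np.cos(h)*n[2],-np.sin(h)*n[2],.5]);y=np.cross(n,x)
    a=p[4]+np.array([-2,0,2])*np.pi/3   # order: fixed below
    return np.array([p[:3]+p[5]*(np.cos(q)*x+np.sin(q)*y) for q in a])
def res(p): return np.concatenate([(proj(d,model(p))-o).ravel() for d,o in zip(D,obs)])
s=least_squares(res,np.r_[P.mean(0),-1.6,.3,.031],x_scale=[.01,.01,.01,.1,.1,.01],loss='soft_l1');print(s.x.round(4),np.degrees(s.x[3:5]),np.sqrt(np.mean(s.fun**2)));print(res(s.x).reshape(4,3,2).round(1).tolist())
E
```

```text
time: 2.38
eef_pos: [0.5372, -0.2923, 0.1657]
orientation: [0.967, 0.002, 0.002, -0.257]
ft_force: [0.7, 0.2, -0.2]
opening: 0.093
grip_force: 0.0
time: 3.18
eef_pos: [0.535, -0.1474, 0.3042]
orientation: [0.967, -0.002, -0.001, -0.257]
ft_force: [-0.4, -0.6, 0.5]
opening: 0.0931
grip_force: 0.0
[[292.0, 48.0], [261.0, 84.0], [305.0, 96.0]] [[292.0, 48.0], [260.6, 83.8], [304.7, 96.1]]
 scr pred [[210.0, 6.0], [327.0, 30.0], [213.0, 129.0], [327.0, 129.0]]
[[352.0, 66.0], [307.0, 117.0], [370.0, 131.0]] [[352.2, 66.1], [306.8, 117.1], [369.6, 131.2]]
 scr pred [[253.0, 25.0], [417.0, 31.0], [256.0, 170.0], [406.0, 175.0]]
[[237.0, 67.0], [199.0, 118.0], [261.0, 132.0]] [[237.2, 67.2], [198.0, 118.0], [260.9, 132.4]]
 scr pred [[146.0, 28.0], [305.0, 32.0], [161.0, 171.0], [304.0, 175.0]]
[[442.0, 73.0], [399.0, 116.0], [452.0, 128.0]] [[441.5, 73.0], [399.9, 116.0], [452.2, 127.5]]
 scr pred [[354.0, 38.0], [494.0, 44.0], [346.0, 162.0], [479.0, 165.0]]
[ 0.6568 -0.1663  0.0941] [0.0001 0.0001 0.0001 0.0001]
[ 0.6148 -0.1306  0.1106] [0.0003 0.0001 0.0002 0.0004]
[ 0.6028 -0.1803  0.0836] [0.0004 0.0001 0.0005 0.0003]
marks n [-0.051 -0.466  0.883] tilt 27.954618228610478 head -96.26662592432234 c [ 0.6248 -0.1591  0.0961] r [0.03284811 0.03348372 0.03302659]
[ 0.6248 -0.1592  0.0961 -1.6552  0.3803  0.0331] [-94.83543044  21.78914628] 0.35420599113054135
[[[-0.3, -0.2], [1.0, -0.1], [-0.2, 0.7]], [[-0.1, -0.5], [0.3, 0.0], [-0.2, 0.3]], [[0.0, -0.1], [0.0, 0.3], [-0.1, -0.2]], [[-0.2, -0.3], [0.4, -0.0], [-0.4, 0.6]]]
```

```bash
cat > inl.py <<'E'
from scr import *
from scipy.optimize import least_squares
D=[load(f'w{i}') for i in (1,2,3,4)]
M=np.array([[.6568,-.1663,.0941],[.6148,-.1306,.1106],[.6028,-.1803,.0836]])
S=np.array([[.6938,-.0804,.1186],[.6879,-.209,.0490],[.5633,-.0719,.1163],[.5616,-.2097,.0570]])
OM=[];OS=[]
for d in D:
    g=proj(d,M);x0,y0=(g.min(0)-12).astype(int);x1,y1=(g.max(0)+12).astype(int)
    mk=marks(d,(x0,y0,x1,y1));OM.append(np.array([mk[np.argmin(np.linalg.norm(mk-q,axis=1))] for q in g]))
    OS.append(np.array([blob(d,q,4) for q in proj(d,S)]))
def frame(h):
    n=np.array([.5*np.cos(h),.5*np.sin(h),np.sqrt(.75)]);x=np.array([-np.cos(h)*n[2],-np.sin(h)*n[2],.5]);return x,np.cross(n,x),n
def model(p):
    x,y,n=frame(p[3]);a=p[4]+np.array([-2,0,2])*np.pi/3
    m=np.array([p[:3]+p[5]*(np.cos(q)*x+np.sin(q)*y) for q in a])
    s=np.array([p[:3]+(p[6]+i*p[7])*x+(p[10]+j*p[8])*y+p[9]*n for i,j in((1,-1),(-1,-1),(1,1),(-1,1))])
    return m,s
def res(p):
    m,s=model(p);return np.concatenate([np.r_[(proj(d,m)-o).ravel(),(proj(d,s)-q).ravel()] for d,o,q in zip(D,OM,OS)])
s=least_squares(res,np.r_[.6248,-.1592,.0961,-1.62,.35,.033,.02,.075,.065,-.024,0],x_scale=[.01]*3+[.1,.1]+[.01]*6,loss='soft_l1',f_scale=.5)
P=s.x
if __name__=='__main__':
    for o in OS: print(o.round(1).tolist())
    print(P.round(4),np.degrees(P[3:5]),np.sqrt(np.mean(res(P)**2)))
    for q in res(P).reshape(4,7,2).round(1): print(q.tolist())
    for i in range(4): print(tri(*[(d,o[i]) for d,o in zip(D,OS)])[0].round(4))
E
python3 inl.py
```

```text
[[210.5, 6.3], [327.7, 30.9], [215.0, 128.6], [330.4, 129.1]]
[[253.2, 25.5], [419.4, 32.9], [255.9, 171.0], [404.1, 176.5]]
[[144.9, 28.7], [309.1, 34.2], [159.7, 171.4], [305.6, 176.8]]
[[354.5, 38.2], [493.9, 45.1], [347.4, 162.5], [482.6, 165.9]]
[ 6.2480e-01 -1.5920e-01  9.6200e-02 -1.6107e+00  3.4140e-01  3.3100e-02
  7.8000e-03  7.4100e-02  6.4800e-02 -1.9400e-02 -3.0000e-04] [-92.28872855  19.56089103] 1.5474155909241616
[[-0.4, -0.1], [1.1, -0.2], [-0.0, 0.6], [0.1, 0.1], [0.0, 0.2], [0.7, 0.3], [-7.0, 2.3]]
[[-0.1, -0.4], [0.3, -0.0], [-0.0, 0.3], [-0.5, 0.2], [0.3, -0.1], [0.1, -0.2], [-0.3, -0.4]]
[[0.3, -0.1], [-0.1, 0.2], [-0.2, -0.2], [-0.4, 0.0], [0.3, -0.2], [-0.1, -0.2], [0.2, -0.4]]
[[-0.4, -0.3], [0.5, -0.1], [-0.2, 0.6], [-0.0, 0.2], [0.3, -0.3], [0.4, -0.1], [-8.6, 0.5]]
[ 0.6933 -0.0811  0.1197]
[ 0.6878 -0.2093  0.0467]
[ 0.5634 -0.0753  0.1198]
[ 0.5616 -0.2127  0.0631]
```

The fit is consistent: inlet centre (0.625,-0.159,0.096), heading -92.3°, and slot clocking 19.6°, inside the stated 20°. Next is the cartridge.

```bash
cat >> h.py <<'E'
def down(yaw,n=(0,0,1)): # tool z=-n, x = world heading yaw projected
    z=-np.array(n);x=np.array([np.cos(yaw),np.sin(yaw),0]);x-=z*(x@z);x/=np.linalg.norm(x);return Ro.from_matrix(np.c_[x,np.cross(z,x),z])
def plan(p,R):
    q,Q=tool();return np.r_[Q.inv().apply(np.array(p)-q),(Q.inv()*R).as_rotvec()].round(4)
E
python3 -c "
from h import *
print(plan([.425,.15,.23],down(.15)))"
```

```text
[-0.111  -0.2211  0.212  -0.5188 -0.0368 -0.1517]
```

```bash
python3 drive.py '-0.02 -0.04 0.04 -0.09 -0.01 -0.03 0.093;-0.04 -0.08 0.08 -0.18 -0.01 -0.05 0.093;-0.06 -0.12 0.11 -0.26 -0.02 -0.08 0.093;-0.08 -0.16 0.15 -0.35 -0.03 -0.1 0.093;-0.1 -0.2 0.19 -0.44 -0.03 -0.13 0.093;-0.11 -0.22 0.212 -0.519 -0.037 -0.152 0.093;-0.11 -0.22 0.212 -0.519 -0.037 -0.152 0.093;-0.11 -0.22 0.212 -0.519 -0.037 -0.152 0.093'; python3 - <<'E'
from h import *
from plant import r, imaging, get_obs
d=snap('wrist','k1');print(get_obs()['joints'].round(3) if hasattr(get_obs()['joints'],'round') else get_obs()['joints'],proj(d,[.425,.156,.06]))
E
```

```text
time: 4.22
eef_pos: [0.4268, 0.1488, 0.2303]
orientation: [0.997, 0.075, 0.001, 0.001]
ft_force: [-0.1, 0.3, -0.5]
opening: 0.0927
grip_force: 0.0
[-0.285  0.316 -0.13   1.969  0.056  0.858 -1.867] [[316.01809986 192.39771104]]
```

View pics/k1.png

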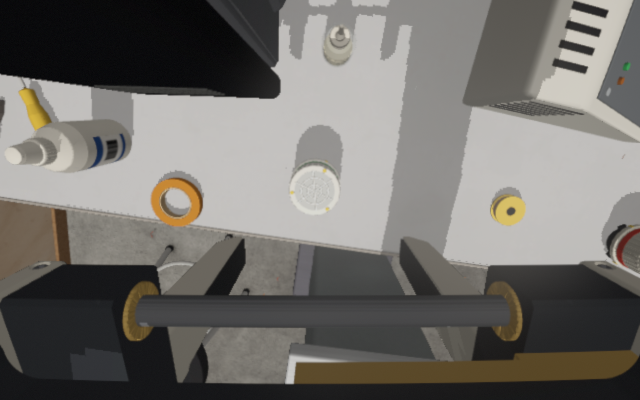

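The cartridge top is at about (315,189) with yellow dots on its rim, roughly at (320,165), (294,195) and (331,205). I'll descend for a second view and measure.

```bash
python3 drive.py '0 0 0.05 0 0 0 0.093;0 -0.007 0.09 0 0 0 0.093;0 -0.007 0.09 0 0 0 0.093;0 -0.007 0.09 0 0 0 0.093'; python3 - <<'E'
from scr import *
d2=snap('wrist','k2');d1=load('k1')
C=[]
for d in(d1,d2):
    c=proj(d,[.425,.156,.06])[0];x,y=c.astype(int);R=int(38 if d is d1 else 60)
    h=cv2.cvtColor(d['img'],cv2.COLOR_RGB2HSV);m=cv2.inRange(h,(18,60,120),(35,255,255));k=np.zeros_like(m);k[y-R:y+R,x-R:x+R]=255
    n,l,st,ce=cv2.connectedComponentsWithStats(m&k);i=[j for j in range(1,n) if st[j,4]>=3];print(c,[(ce[j].round(1).tolist(),int(st[j,4])) for j in i]);C.append(ce[i])
cv2.imwrite('pics/k2c.png',cv2.resize(d2['img'][110:310,230:420,::-1],None,fx=3,fy=3))
E
```

```text
time: 4.78
eef_pos: [0.4268, 0.1565, 0.1421]
orientation: [0.997, 0.075, 0.003, -0.0]
ft_force: [0.4, 0.9, 0.5]
opening: 0.093
grip_force: 0.0
[316.01809986 192.39771104] [([323.9, 170.4], 11), ([291.3, 192.1], 9), ([326.9, 208.7], 9)]
[323.26902585 218.54028446] [([335.4, 174.6], 5), ([334.2, 189.2], 20), ([290.2, 218.2], 20), ([337.5, 240.0], 16)]
```

View pics/k2c.png

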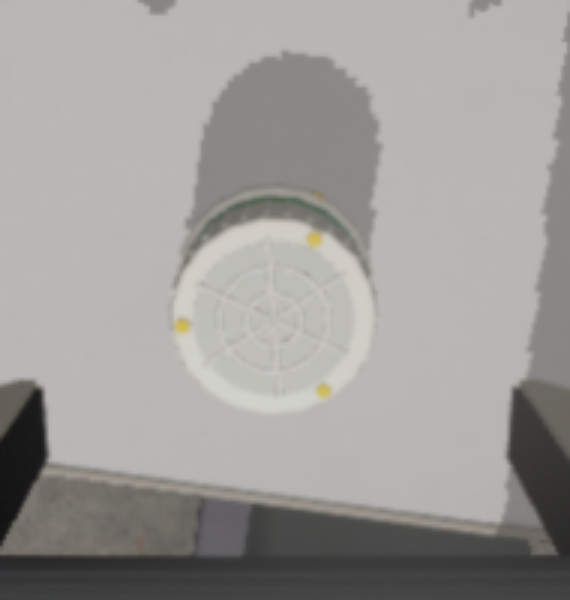

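The three dots are clear at (314,240), (182,326) and (323,391) in the crop, and the green band is visible. I'll triangulate these.

```bash
cat > fc.py <<'E'
from inl import *
a,b=load('k1'),load('k2')
U=[(323.9,170.4),(291.3,192.1),(326.9,208.7)];V=[(334.2,189.2),(290.2,218.2),(337.5,240.0)]
X=[tri((a,u),(b,v)) for u,v in zip(U,V)]
Z=np.mean([x[2] for x,_ in X])
T=onz(b,V,.0605);c=T.mean(0);rel=T-c
lug=np.degrees(np.arctan2(rel[:,1],rel[:,0]))
L=np.degrees(np.angle(np.mean(np.exp(3j*np.radians(lug)))))/3
if __name__=='__main__':
    for x,e in X: print(x.round(4),np.round(e,4))
    print('z',Z,'c',c,'r',np.linalg.norm(rel,axis=1),'lug',lug,'L',L)
    p,Q=tool();print('to grasp',plan([c[0],c[1],.041],down(.15)))
    x,y,n=frame(P[3])
    q=down(.15).apply([1,0,0]);print('yaw check',q)
    # lug angle in tool frame at grasp (about tool z): tool z down => -(L-yaw)
    lt=-(L-np.degrees(.15))
    sl=x*np.cos(P[4])+y*np.sin(P[4])
    R0=down(0,n);s=R0.inv().apply(sl);st=np.degrees(np.arctan2(s[1],s[0]))
    print('lug tool',lt,'slot tool yaw0',st,'rz opts',[((st-lt)+k*120+180)%360-180 for k in(0,1,2)])
E
python3 fc.py
```

```text
[0.4502 0.151  0.0578] [0.0001 0.0001]
[0.4214 0.1829 0.0606] [0.0001 0.0001]
[0.4085 0.1414 0.0608] [0.0001 0.0001]
z 0.059733399962535245 c [0.42681986 0.15846368 0.0605    ] r [0.02506429 0.02501751 0.02518254] lug [ -17.08865922  102.53683524 -137.36791592] L -17.306580920363363
to grasp [-6.000e-04 -1.600e-03  1.016e-01 -1.000e-04 -6.500e-03  8.000e-04]
yaw check [0.98877108 0.14943813 0.        ]
lug tool 25.90094784732571 slot tool yaw0 -107.57853042101073 rz opts [np.float64(-133.47947826833644), np.float64(-13.479478268336436), np.float64(106.52052173166356)]
```

```bash
python3 drive.py '0 -0.002 0.05 0 0 0 0.093;0 -0.002 0.09 0 0 0 0.093;0 -0.002 0.1 0 0 0 0.093;0 -0.002 0.1 0 0 0 0.093;0 -0.002 0.1 0 0 0 0.04;0 -0.002 0.1 0 0 0 0.04;0 -0.002 0.1 0 0 0 0.04;0 -0.002 0.1 0 0 0 0.04' 45; python3 drive.py '0 0 0 0 0 0 0.04;0 0 0 0 0 0 0.04;0 0 -0.05 0 0 0 0.04;0 0 -0.1 0 0 0 0.04;0 0 -0.15 0 0 0 0.04;0 0 -0.2 0 0 0 0.04;0 0 -0.2 0 0 0 0.04;0 0 -0.2 0 0 0 0.04' 45; python3 - <<'E'
from inl import *
snap('wrist','g1');snap('scene','g1s')
x,y,n=frame(P[3]);R=down(0,n)*Ro.from_rotvec([0,0,np.radians(-13.5)])
print('hover',plan(P[:3]+n*.10,R)) # TCP 100 mm up the axis; cartridge origin = TCP-42mm -> 58 mm
E
```

```text
time: 5.82
eef_pos: [0.4255, 0.1594, 0.0414]
orientation: [0.997, 0.077, 0.002, 0.0]
ft_force: [0.4, -2.1, 1.1]
opening: 0.0577
grip_force: 0.9
time: 6.82
eef_pos: [0.4237, 0.1594, 0.24]
orientation: [0.997, 0.077, 0.0, 0.0]
ft_force: [-0.3, -0.2, -1.8]
opening: 0.0559
grip_force: 45.0
hover [ 0.1407  0.3945  0.0568  0.5108  0.1214 -0.075 ]
```

```bash
python3 - <<'E'
from h import *
d=load('g1');cv2.imwrite('pics/g1c.png',cv2.resize(d['img'][150:400,170:470,::-1],None,fx=2.4,fy=2.4))
E
```

```text
(no output)
```

View pics/g1c.png

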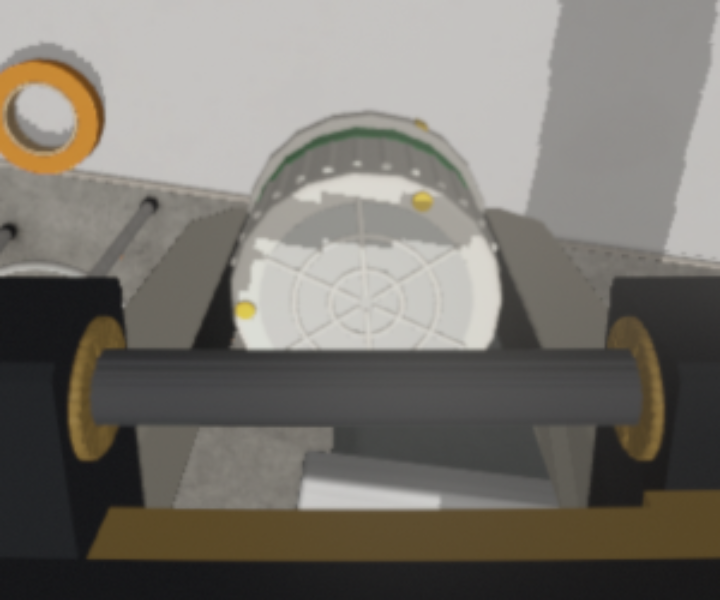

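The cartridge is held upright, with dots at crop (422,201) and (245,310), or about (345.8,233.8) and (272.1,279.2) in the full image. From these I can get the lug angle and centre in the tool frame.

```bash
cat > hold.py <<'E'
from fc import *
def inhand(name,p,Q,ztop=-.0189,uv=None):
    d=load(name)
    nz=Q.apply([0,0,1]);W=onplane(d,uv,p+nz*ztop,nz);T=Q.inv().apply(W-p)
    a,b=T[0],T[1];m=(a+b)/2;e=b-a
    perp=np.array([-e[1],e[0],0])/np.linalg.norm(e[:2]);half=np.linalg.norm(e)/2
    cs=[m+s*perp*half/np.sqrt(3) for s in(1,-1)]
    c=min(cs,key=lambda q:np.linalg.norm(q[:2]));an=np.degrees(np.arctan2(T[:,1]-c[1],T[:,0]-c[0]))
    return T,c,an,half/np.sin(np.pi/3)
E
python3 - <<'E'
from hold import *
p,Q=tool();T,c,an,rr=inhand('g1',p,Q,uv=[(345.8,233.8),(272.1,279.2)])
print(T.round(4),'c',c.round(4),'ang',an,'r',rr)
E
```

```text
[[ 0.0233  0.0104 -0.0189]
 [-0.001  -0.0259 -0.0189]] c [ 0.0007 -0.0007 -0.0189] ang [ 26.26862619 -93.73137381] r 0.025196549127029514
```

```bash
python3 drive.py '0.02 0.055 -0.01 0.07 0.02 -0.01 0.04;0.04 0.11 -0.02 0.14 0.03 -0.02 0.04;0.06 0.165 -0.02 0.21 0.05 -0.03 0.04;0.08 0.22 -0.02 0.28 0.07 -0.04 0.04;0.1 0.275 -0.01 0.36 0.09 -0.05 0.04;0.12 0.33 0.01 0.44 0.1 -0.065 0.04;0.135 0.38 0.04 0.51 0.121 -0.075 0.04;0.14 0.394 0.056 0.511 0.121 -0.075 0.04' 45; python3 drive.py '0 0 0 0 0 0 0.04;0 0 0 0 0 0 0.04;0 0 0 0 0 0 0.04' 45; cat > goal.py <<'E'
from hold import *
from plant import r, imaging, get_obs
import sys
def goal(h,off=(.0009,-.0004),lt=26.1,extra=0):
    x,y,n=frame(P[3]);R=down(0,n)*Ro.from_rotvec([0,0,np.radians(-107.58-lt+120+extra)])
    return plan(P[:3]+n*h-R.apply([off[0],off[1],0]),R)
if __name__=='__main__':
    o=get_obs();p,Q=tool();x,y,n=frame(P[3])
    print('joints',np.round(o['joints'],2),'h',((p-P[:3])@n).round(4),'ft along n',(np.array(o['ft_force'])@n).round(1),'->',goal((p-P[:3])@n))
E
python3 goal.py; python3 -c "
from h import *
snap('wrist','g2')
d=load('g2');cv2.imwrite('pics/g2c.png',cv2.resize(d['img'][0:300,170:470,::-1],None,fx=2,fy=2))"
```

```text
time: 7.92
eef_pos: [0.6209, -0.2152, 0.1778]
orientation: [0.96, 0.106, 0.038, -0.256]
ft_force: [-0.9, -0.3, -1.3]
opening: 0.0562
grip_force: 45.0
time: 8.3
eef_pos: [0.6241, -0.2059, 0.1879]
orientation: [0.959, 0.113, 0.043, -0.256]
ft_force: [0.8, -0.0, -0.1]
opening: 0.0558
grip_force: 45.0
joints [ 0.6   0.8  -0.2   1.31 -0.35  1.27 -0.75] h 0.1028 ft along n -0.1 -> [-0.0036  0.0054 -0.     -0.0006 -0.0042  0.003 ]
```

View pics/g2c.png

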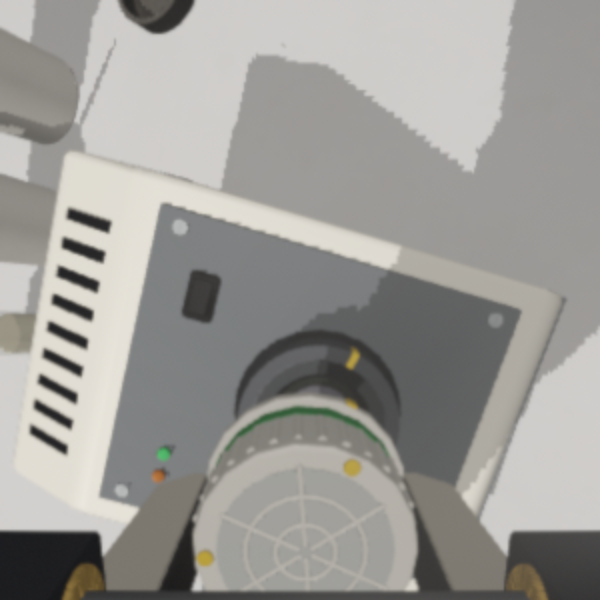

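The held cartridge sits in front of the collar, with its lug mark (352,405) in line with the slot mark (352,357) and the offset matching the computed shift. I'll apply the correction and approach.

```bash
python3 drive.py '-0.004 0.005 0 0 -0.004 0.003 0.04;-0.004 0.005 0.02 0 -0.004 0.003 0.04;-0.004 0.005 0.04 0 -0.004 0.003 0.04;-0.004 0.005 0.05 0 -0.004 0.003 0.04;-0.004 0.005 0.05 0 -0.004 0.003 0.04;-0.004 0.005 0.05 0 -0.004 0.003 0.04' 45;python3 goal.py
```

```text
time: 9.1
eef_pos: [0.6223, -0.1891, 0.1401]
orientation: [0.96, 0.11, 0.04, -0.255]
ft_force: [1.1, -0.4, -1.2]
opening: 0.0561
grip_force: 45.0
joints [ 0.58  0.84 -0.21  1.38 -0.36  1.17 -0.73] h 0.053 ft along n -0.9 -> [ 0.0014 -0.0031 -0.      0.0007 -0.0007 -0.0044]
```

```bash
python3 drive.py '0.001 -0.003 0 0 0 -0.004 0.04;0.001 -0.003 0 0 0 -0.004 0.04;0.001 -0.003 0 0 0 -0.004 0.04' 45;python3 goal.py;python3 drive.py '0 0 0 0 0 0 0.04;0 0 0 0 0 0 0.04' ;python3 goal.py
```

```text
time: 9.48
eef_pos: [0.6223, -0.1857, 0.1413]
orientation: [0.959, 0.112, 0.04, -0.256]
ft_force: [0.0, 0.1, -1.2]
opening: 0.0557
grip_force: 45.0
joints [ 0.58  0.83 -0.21  1.38 -0.36  1.17 -0.73] h 0.0523 ft along n -1.1 -> [ 0.0006  0.0004 -0.     -0.0005  0.0001 -0.0003]
time: 9.72
eef_pos: [0.6221, -0.1856, 0.141]
orientation: [0.959, 0.112, 0.04, -0.256]
ft_force: [-0.1, -0.5, -1.4]
opening: 0.0557
grip_force: 45.0
joints [ 0.58  0.84 -0.21  1.38 -0.36  1.17 -0.73] h 0.052 ft along n -0.9 -> [ 0.0008  0.0003 -0.     -0.0009  0.0005 -0.0006]
```

Aligned within 1 mm. Now I push in gently along the axis to the seal depth.

```bash
python3 drive.py '0.001 0 0.004 0 0 0 0.04;0.001 0 0.008 0 0 0 0.04;0.001 0 0.012 0 0 0 0.04;0.001 0 0.015 0 0 0 0.04;0.001 0 0.015 0 0 0 0.04' 45;python3 goal.py; python3 drive.py '0 0 0.003 0 0 0 0.04;0 0 0.006 0 0 0 0.04;0 0 0.006 0 0 0 0.04' 45;python3 goal.py
```

```text
time: 10.35
eef_pos: [0.6233, -0.1776, 0.1279]
orientation: [0.959, 0.112, 0.04, -0.256]
ft_force: [-0.4, -0.3, -1.8]
opening: 0.0558
grip_force: 45.0
joints [ 0.57  0.85 -0.21  1.4  -0.36  1.13 -0.73] h 0.0366 ft along n -1.4 -> [-0.0002  0.0006 -0.     -0.0014  0.001  -0.0005]
time: 10.72
eef_pos: [0.6236, -0.1754, 0.1237]
orientation: [0.959, 0.112, 0.04, -0.256]
ft_force: [-2.0, -1.5, 1.4]
opening: 0.0561
grip_force: 45.0
joints [ 0.57  0.85 -0.21  1.41 -0.36  1.12 -0.73] h 0.0319 ft along n 2.0 -> [-0.0003  0.0003 -0.     -0.0004 -0.0001 -0.0005]
```

```bash
python3 drive.py '0 0 0.001 0 0 0 0.04;0 0 0.002 0 0 0 0.04;0 0 0.002 0 0 0 0.04' 45;python3 goal.py; python3 drive.py '0 0 0.001 0 0 0 0.04;0 0 0.002 0 0 0 0.04;0 0 0.002 0 0 0 0.04' 45;python3 goal.py
```

```text
time: 11.1
eef_pos: [0.6237, -0.1743, 0.1218]
orientation: [0.959, 0.112, 0.04, -0.256]
ft_force: [-1.9, -2.3, 4.6]
opening: 0.056
grip_force: 45.0
joints [ 0.57  0.85 -0.21  1.41 -0.36  1.12 -0.73] h 0.0298 ft along n 5.2 -> [-0.0003  0.0003 -0.     -0.0003 -0.0001 -0.0004]
time: 11.48
eef_pos: [0.6237, -0.1734, 0.1203]
orientation: [0.959, 0.112, 0.04, -0.256]
ft_force: [-2.6, -2.1, 6.7]
opening: 0.0559
grip_force: 45.0
joints [ 0.57  0.85 -0.21  1.41 -0.37  1.11 -0.73] h 0.028 ft along n 6.9 -> [-0.0003  0.0003 -0.     -0.0002 -0.0001 -0.0004]
```

```bash
python3 drive.py '0 0 0.001 0 0 0 0.04;0 0 0.002 0 0 0 0.04;0 0 0.002 0 0 0 0.04' 45;python3 goal.py; python3 drive.py '0 0 0.001 0 0 0 0.04;0 0 0.002 0 0 0 0.04;0 0 0.002 0 0 0 0.04' 45;python3 goal.py
```

```text
time: 11.85
eef_pos: [0.6237, -0.1726, 0.1188]
orientation: [0.959, 0.112, 0.04, -0.256]
ft_force: [-2.0, -3.4, 7.5]
opening: 0.056
grip_force: 45.0
joints [ 0.56  0.85 -0.21  1.42 -0.37  1.11 -0.73] h 0.0263 ft along n 8.2 -> [-0.0003  0.0003 -0.     -0.0001 -0.0003 -0.0004]
time: 12.22
eef_pos: [0.6238, -0.1718, 0.1177]
orientation: [0.959, 0.112, 0.041, -0.256]
ft_force: [-2.5, -4.4, 9.6]
opening: 0.0559
grip_force: 45.0
joints [ 0.56  0.85 -0.21  1.42 -0.37  1.11 -0.73] h 0.0249 ft along n 10.6 -> [-0.0003  0.0004 -0.      0.0001 -0.0005 -0.0003]
```

```bash
python3 drive.py '0 0 0.001 0 0 0 0.04;0 0 0.002 0 0 0 0.04;0 0 0.002 0 0 0 0.04' 45;python3 goal.py; python3 drive.py '0 0 0.001 0 0 0 0.04;0 0 0.002 0 0 0 0.04;0 0 0.002 0 0 0 0.04' 45;python3 goal.py
```

```text
time: 12.6
eef_pos: [0.6237, -0.1718, 0.1175]
orientation: [0.959, 0.112, 0.041, -0.255]
ft_force: [-6.7, -6.7, 15.3]
opening: 0.0556
grip_force: 45.0
joints [ 0.56  0.85 -0.21  1.42 -0.37  1.11 -0.73] h 0.0248 ft along n 16.7 -> [-0.0003  0.0003 -0.      0.0006 -0.0012 -0.0004]
time: 12.98
eef_pos: [0.6237, -0.1717, 0.1174]
orientation: [0.96, 0.112, 0.041, -0.255]
ft_force: [-7.7, -8.0, 21.5]
opening: 0.0554
grip_force: 45.0
joints [ 0.56  0.85 -0.21  1.42 -0.37  1.1  -0.73] h 0.0247 ft along n 22.8 -> [-0.0003  0.0003 -0.      0.0013 -0.0019 -0.0004]
```

The flange has met the rim, with a sharp force rise at h=24.7 mm, so the cartridge is fully in. Now I twist clockwise (+rz).

```bash
python3 drive.py '0 0 -0.001 0 0 0.1 0.04;0 0 -0.001 0 0 0.2 0.04;0 0 -0.001 0 0 0.3 0.04;0 0 -0.001 0 0 0.4 0.04;0 0 -0.001 0 0 0.5 0.04;0 0 -0.001 0 0 0.6 0.04;0 0 -0.001 0 0 0.6 0.04' 55;python3 goal.py; python3 -c "
from plant import r, imaging, get_obs
o=get_obs();print(o['torque'])"
```

```text
time: 13.85
eef_pos: [0.6254, -0.1725, 0.1171]
orientation: [0.95, -0.177, -0.034, -0.255]
ft_force: [-3.5, -6.8, 15.3]
opening: 0.0562
grip_force: 55.0
joints [ 0.48  0.85 -0.05  1.42 -0.49  1.14 -1.23] h 0.0247 ft along n 16.7 -> [-1.900e-03  3.000e-04 -0.000e+00  2.700e-03 -6.000e-03 -6.012e-01]
[0.1591777  0.65579333 0.07752382]
```

```bash
for i in 1; do python3 drive.py '-0.001 0 0 0 0 0.08 0.04;-0.001 0 0 0 0 0.16 0.04;-0.001 0 0 0 0 0.16 0.04' 55;python3 goal.py; python3 -c "
from plant import r, imaging, get_obs
from inl import *
x,y,n=frame(P[3]);print('Tn',np.array(get_obs()['torque'])@n)"; done; python3 drive.py '0 0 0 0 0 0.08 0.04;0 0 0 0 0 0.16 0.04;0 0 0 0 0 0.16 0.04' 55;python3 goal.py; python3 -c "
from plant import r, imaging, get_obs
from inl import *
x,y,n=frame(P[3]);print('Tn',np.array(get_obs()['torque'])@n)"
```

```text
time: 14.22
eef_pos: [0.6252, -0.1726, 0.1171]
orientation: [0.933, -0.253, -0.053, -0.251]
ft_force: [-0.9, -6.8, 12.6]
opening: 0.0564
grip_force: 55.0
joints [ 0.46  0.84 -0.01  1.42 -0.52  1.14 -1.37] h 0.0247 ft along n 14.4 -> [-1.700e-03  4.000e-04 -0.000e+00  3.200e-03 -8.200e-03 -7.608e-01]
Tn -0.16505835534249053
time: 14.6
eef_pos: [0.624, -0.1715, 0.1176]
orientation: [0.911, -0.323, -0.075, -0.246]
ft_force: [-4.6, -6.3, 16.1]
opening: 0.056
grip_force: 55.0
joints [ 0.43  0.84  0.03  1.43 -0.55  1.16 -1.5 ] h 0.0247 ft along n 17.2 -> [ 1.000e-04  8.000e-04  0.000e+00  2.400e-03 -4.100e-03 -9.139e-01]
Tn 1.1445453967963855
```

Hard stop felt at about 52° (torque rose to 1.1 Nm). I'll ease the push so the seal lifts the lugs into the pockets, testing the lock before release.

```bash
python3 drive.py '0 0 -0.002 0 0 0.01 0.04;0 0 -0.004 0 0 0.01 0.04;0 0 -0.006 0 0 0 0.04;0 0 -0.007 0 0 0 0.04;0 0 -0.007 0 0 0 0.04' 55;python3 goal.py;python3 drive.py '0 0 -0.002 0 0 0 0.04;0 0 -0.002 0 0 0 0.04' 55;python3 goal.py
```

```text
time: 15.22
eef_pos: [0.6238, -0.1717, 0.1181]
orientation: [0.91, -0.325, -0.077, -0.247]
ft_force: [5.3, 0.0, -8.7]
opening: 0.056
grip_force: 55.0
joints [ 0.44  0.85  0.03  1.42 -0.55  1.17 -1.5 ] h 0.0252 ft along n -7.7 -> [ 2.000e-04  8.000e-04 -0.000e+00 -5.000e-04 -4.000e-04 -9.192e-01]
time: 15.48
eef_pos: [0.6238, -0.1718, 0.1183]
orientation: [0.91, -0.325, -0.078, -0.247]
ft_force: [6.8, 1.5, -13.9]
opening: 0.0558
grip_force: 55.0
joints [ 0.44  0.85  0.03  1.42 -0.55  1.17 -1.5 ] h 0.0254 ft along n -12.9 -> [ 3.000e-04  8.000e-04 -0.000e+00 -8.000e-04  8.000e-04 -9.192e-01]
```

```bash
cat > st.py <<'E'
from goal import *
o=get_obs();p,Q=tool();x,y,n=frame(P[3])
print('h',((p-P[:3])@n).round(4),'Fn',(np.array(o['ft_force'])@n).round(1),'Tn',(np.array(o['torque'])@n).round(2),'rz',goal(.025)[5])
E
python3 st.py; python3 drive.py '0 0 0.004 0 0 -0.02 0.04;0 0 0.004 0 0 -0.02 0.04' 55;python3 st.py;python3 drive.py '0 0 -0.002 0 0 -0.02 0.04;0 0 -0.003 0 0 -0.02 0.04' 55;python3 st.py
```

```text
h 0.0254 Fn -12.9 Tn 1.4 rz -0.9192
time: 15.72
eef_pos: [0.6237, -0.1717, 0.118]
orientation: [0.912, -0.317, -0.074, -0.248]
ft_force: [5.3, -0.7, -3.5]
opening: 0.0561
grip_force: 55.0
h 0.0252 Fn -2.8 Tn 0.67 rz -0.9014
time: 15.98
eef_pos: [0.6233, -0.1736, 0.1213]
orientation: [0.915, -0.308, -0.072, -0.249]
ft_force: [4.5, -0.2, -2.3]
opening: 0.0561
grip_force: 55.0
h 0.0289 Fn -2.0 Tn 0.24 rz -0.8827
```

Relieving the torque let it rise 4 mm, to a depth of about 14 mm. A short pull will check the lock.

```bash
python3 drive.py '0 0 -0.003 0 0 0 0.04;0 0 -0.003 0 0 0 0.04' 55;python3 st.py;python3 drive.py '0 0 0.002 0 0 0 0.04;0 0 0.003 0 0 0 0.04' 55;python3 st.py
```

```text
time: 16.23
eef_pos: [0.6233, -0.1736, 0.1214]
orientation: [0.915, -0.308, -0.073, -0.249]
ft_force: [6.8, 1.5, -9.5]
opening: 0.0556
grip_force: 55.0
h 0.029 Fn -9.1 Tn 0.15 rz -0.8826
time: 16.48
eef_pos: [0.6233, -0.1736, 0.1212]
orientation: [0.915, -0.308, -0.072, -0.249]
ft_force: [3.7, -2.3, 2.7]
opening: 0.0558
grip_force: 55.0
h 0.0289 Fn 3.4 Tn 0.04 rz -0.8822
```

It holds at h=29 mm against the pull, so it is locked. I'll release, retreat along the axis and look.

```bash
python3 drive.py '0 0 -0.001 0 0 0 0.093;0 0 -0.001 0 0 0 0.093;0 0 -0.001 0 0 0 0.093;0 0 -0.001 0 0 0 0.093;0 0 -0.04 0 0 0 0.093;0 0 -0.08 0 0 0 0.093;0 0 -0.12 0 0 0 0.093;0 0 -0.12 0 0 0 0.093'; python3 - <<'E'
from hold import *
d=snap('wrist','f1')
x,y,n=frame(P[3]);c=P[:3]+n*(.046-.0015);q=proj(d,c)[0];print('top centre pred',q)
h=cv2.cvtColor(d['img'],cv2.COLOR_RGB2HSV);m=cv2.inRange(h,(18,60,90),(35,255,255));X,Y=q.astype(int);k=np.zeros_like(m);k[max(Y-60,0):Y+60,X-60:X+60]=255
nn,l,st,ce=cv2.connectedComponentsWithStats(m&k);print([(ce[j].round(1).tolist(),int(st[j,4])) for j in range(1,nn) if st[j,4]>=3])
cv2.imwrite('pics/f1c.png',d['img'][:,:,::-1])
E
```

```text
time: 17.48
eef_pos: [0.621, -0.2361, 0.2272]
orientation: [0.916, -0.308, -0.069, -0.247]
ft_force: [-0.4, 0.5, 0.7]
opening: 0.0928
grip_force: 0.0
top centre pred [321.01310294 207.77893529]
[([307.5, 166.8], 36), ([335.1, 170.9], 8), ([334.0, 184.0], 21), ([354.1, 199.4], 19), ([293.2, 210.5], 18), ([336.4, 230.9], 17)]
```

View pics/f1c.png

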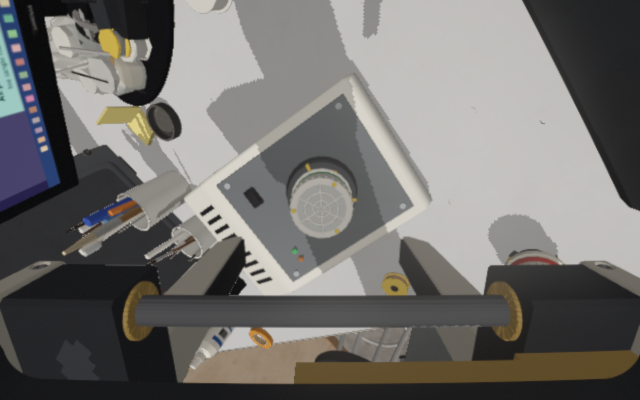

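The cartridge is seated in the collar, dots centred at (321.2,208.5) against a predicted (321.0,207.8). The gripper is clear and the bystanders are where they were.

```bash
python3 -c "
from plant import r, imaging, get_obs
print(r.close_job())"
```

```text
the job is handed in; nothing more can be done
None
```

The fresh cartridge is locked in the inlet: it held against a pull of about 9 N, was released with the gripper clear, and the job is handed in at about 17.5 s; the verdict was not shown.

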